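Weigh the tin stored behind the tall pieces

ROBOT

A 6-joint arm with a two-finger parallel gripper is mounted at the origin on the work surface. World frame = base frame: x ahead of the robot, y to its left, z up, the work surface at z = 0. Lengths are in m, angles in rad, forces in N, time in s.
With the tool pointing down it reaches from about 0.275 to 0.725 m from the base axis. Payload 15.9 kg.
Tool frame: the origin (TCP) lies on the centre line of the jaws, within the pads' length; the fingertips stand 17 mm ahead of it and the grasp point (between the pads) lies 2 mm behind it; z points along the fingers, y is the line along which they close (so a half turn about z gives the same grasp; the last joint's range is limited). The gripper opens to 85 mm and grips with 20 to 120 N. Pads are 22 mm wide; open, the fingers measure 114 mm over their backs; the gripper's body (76 mm by 85 mm) begins 54 mm behind the grasp point. The pads swing forward as they close: fully open they stand 13 mm farther back than shut.
Start: joints at [1.239, 0.213, -0.034, 1.323, 0, 1.571], TCP at [0.163, 0.473, 0.248] pointing down, gripper open.
Joint ranges: [-2.98, 2.98], [-0.74, 1.72], [-1.14, 1.35], [-2.1, 2.04], [-1.57, 1.44], [-3.14, 3.14]. Speed limits (rad/s): [1.89, 1.89, 2.39, 2.57, 3.14, 3.14].

INTERFACE

Orientations are given as a unit quaternion [x, y, z, w].
In Python, from bench import env gives the robot as it stands.
- The arm moves only by the tool jog_arm, never from a script. Its argument "commands" is a list of rows, each a list of 2 entries, a list of its own where there are three numbers: the shift along the tool's x, y, z in cm, then the turn about the tool's z in rad. In form: [[[x, y, z], roll], ...]. A call has 1 to 5 rows; each row is the pose to reach, as a shift and turn from the pose commanded when the call began, along the tool's axes at that moment; what a row does not reach only later rows make up. A row lasts 1/8 s, in which the tool goes at most 62.5 mm and 10.7 degrees, less where a joint would pass 70% of its speed; a pose out of reach is approached as far as the arm can. A call with a gripper value outside its range is refused whole. "hand" is the closure, from 0 (fully open) to 1 (shut), set as the call begins (left out, the last holds). The fingers move at their own pace and stop on an object; "newtons" is the grip in N (left out, the last holds). Time passes only in rows, so rows that repeat a pose let the fingers close. It gives the time, the measured TCP pose, the force, the opening and the grip force at its end, in the units of the state.
- env.read_state(): the state, without advancing time (a new reading comes with each control period).
- env.grab_frame(name): name is "scene" or "side" or "wrist"; returns the picture (480x640x3 uint8, red, green, blue); there is no depth.
- env.camera_info(name): a dict with "fovy" (degrees; the focal length in pixels is half the picture's height over the tangent of half this angle, whatever the lens; pixels are square), "cx", "cy" (the principal point, pixels), "rvec" (rotation vector, rad) and "tvec" (3), from world to camera coordinates, as OpenCV has them. Camera axes: x right, y down, z forward; pixel columns grow to the right and rows downward; lengths in m; the calibration is good to about 2 mm. A picture is of the moment at which its call begins: read the wrist's pose just before it. camera_info takes no time and is no camera call; for the wrist camera it gives the pose at the moment of the call.
- env.sign_off(): hands the job in; it is judged then, once.
Trained networks look in the newest picture that a camera, given by its name, has taken for a name from the list of things; names that differ only in an ending like _2 or _b are one class to them, and where a whole thing is asked for, a point or a joint stands for the part that bears it (a point fixed in the world has none). Each returns a list of dicts, best first, with "conf" (0 to 1); they miss things now and then, are a little off and sometimes report something else, mostly with a low value. They report only what shows in the picture. A call takes as long as a camera call. They do not tell look-alikes from the thing itself.
- env.silhouettes(target, camera): "mask" (480x640 bool, what is visible of it) and "pixel" ([column, row] in pixels, amid what is visible of it).
The state is a dict: "time": time; "qpos": joint angles; "qd": joint speeds; "joint_torque": joint torques, N m; "eef_pos": TCP position; "tool_rot": TCP orientation; "wrist_force": force on the tool from outside, world axes, zero at the start; "torque": the same for the moment, N m; "gripper_width": finger opening in m; "finger_force": force on a finger pad.
Only numpy, scipy, OpenCV 4.12 (cv2) and the standard library are available. Lean on these libraries where they do the work, as an engineer would, in place of code of your own. Each camera call takes 0.05 s, during which the arm holds its last target. There are 200 camera calls.

TASK

The brass bell on the balance has been weighed: stand it away in its empty yellow-lined box in the storage tray. The flat red tin is next, but the dark wooden tea caddy and the blue flask stand in front of it, so stand both aside on the grey foam pad before you touch the tin, then lay the tin flat, lid up, in the middle of the balance pan. With the tin on the balance, stand the caddy back in its black-lined box and the flask in its grey-lined one; none of the four may be tipped over.

Things in the scene. Friction and masses are not known exactly. Their poses are not given: they have to be found in the camera images.
- storage_tray: Fixed tan tray 270 (x) x 260 mm, walls 5 thick, 36 high, floor 5. Origin: centre of underside, on the table; +x to its back, yaw within 0.15 rad. At its back (x +74) a white foam rest 50 x 130, face 25 above the table, carries the tin; in front, touching it, the caddy's and flask's boxes side by side, then the bell box. A data logger and silica can, under 20 high, lie at its side walls. All mm.
- caddy_box: Fixed small open white card box lined with black foam, the caddy's place: 80 x 80 mm outside, 76 mm inside, walls only 14 mm high; in the middle row of the storage tray, square with it. Origin: centre of its underside (5 mm above the table), x along the tray's x; its foam face is 7 mm above the origin.
- flask_box: Fixed small open white card box lined with grey foam, the flask's place, beside caddy_box (either left or right of it) and of the same size: 80 mm outside, 76 mm inside, walls 14 mm high, foam face 7 mm above its origin at the centre of the underside, square with the tray.
- bell_box: Fixed small open white card box lined with yellow foam, empty at the start, the bell's place: 84 x 84 mm outside, 80 mm inside, walls 14 mm high. Origin: centre of its underside (5 mm above the table); foam face 7 mm above the origin.
- caddy: Loose dark wooden tea caddy with pale bands: square body 62 x 62 mm, 95 mm high, round cap 40 mm across from 95 to 122 mm up (it does not come off). Origin: centre of its foot; z up, x and y square to its faces. About 0.20 kg. Grip the cap, for instance 116 mm up. Stands in its box at the start, square with it within 0.04 rad, its face 10 to 14 mm from the tin.
- flask: Loose blue square flask, 125 mm tall (a cork to 128): square body 60 x 60 mm, 82 mm high, shoulder to 93 mm, round neck 28 mm across from 93 to 119 mm up, lip 34 mm. Origin: centre of its foot; z up, x and y square to its faces. About 0.26 kg. Grip the neck, for instance 113 mm up. Stands in its box at the start, square with it within 0.04 rad, 10 to 14 mm from the tin.
- bell: Loose brass handbell standing on its mouth (60 mm across), with an upright wooden handle 20 mm across from 74 to 112 mm up, top at 118 mm. Origin: centre of its mouth, z up along the handle. About 0.24 kg. Grip the handle, for instance 98 mm up. Stands on the balance pan at the start.
- tin: Loose flat red hinged tin, stays shut: 46 mm (its x) x 120 mm (its y) x 28 mm high. Origin: centre of its underside, z up. About 0.14 kg. Grip it across its 46 mm at its middle, for instance 23 mm above the origin. Lies on the foam rest at the back of the tray, long side across it (tin x along tray x within 0.05 rad); no room for fingers until the two tall pieces in front are gone.
- pad: Fixed grey foam pad, 200 x 200 mm, 15 mm thick, the side area. Origin: centre of its underside, on the table; x away from the robot, yaw within 0.15 rad. A black tape measure (58 x 58 x 30 mm) lies on its far part (centre x +65 mm, y within 60 mm of the middle); the near part is free (for instance x -35 mm, y +50 and -50 mm).
- balance: Fixed white bench balance, 250 (x) x 180 (y) mm, with a round aluminium pan 130 mm across, its face 68 mm above the table. Origin: on the table right under the centre of the pan; the display lies towards -x, yaw within 0.15 rad. Nothing on it but the bell stands higher than the pan.
Things that resemble listed ones, but are neither listed nor needed, are in the scene too. What is shaped like the bell but turquoise is not meant. Of the things that look like the flask, the smaller one is meant.

How it is judged:
By the outcome, as a careful person would: the job done as asked, in the order asked, and still so for the second after the job is handed in, with the robot touching nothing.
It also fails if it takes over 134 s, if anything falls off the work surface, if the arm or the gripper's body presses on something with over 40 N, if the wrist force passes 120 N, or if a joint passes its speed limit or range.

## Working session

There is one attempt and no reset: what is moved stays moved. The work goes in short steps, Python scripts to look and compute and a tool call to move; the robot and the scene stay as the last step left them, time stands still between calls to the robot, and variables do not carry over. Pictures are saved under pics/ and viewed, at most 17 in all, crops included, and the job is handed in when it is done.

Besides the shell and the picture viewer there is one more tool, called after "Emit:" as name(argument=value, ...), one argument or row to a line, values as JSON. jog_arm: Moves the arm, as the interface text tells. Its arguments: {"type":"object","properties":{"commands":{"type":"array","items":{"type":"array"}},"hand":{"type":"number"},"newtons":{"type":"number"}},"required":["commands"]}

```bash
ls; mkdir -p pics
python3 - <<'E'
from bench import env
import cv2,numpy as np
for n in("scene","side"):
    cv2.imwrite(f"pics/{n}0.png",env.grab_frame(n)[:,:,::-1]); print(n,env.camera_info(n))
    for t in ["storage_tray","caddy_box","flask_box","bell_box","caddy","flask","bell","tin","pad","balance"]:
        print(t,[(round(d["conf"],2),np.round(d["pixel"]).tolist(),int(d["mask"].sum())) for d in env.silhouettes(t,n)])
print(env.read_state())
E
```

```text
pics
scene {'fovy': 52.96958811111956, 'cx': 313.4311694990623, 'cy': 247.03853859110941, 'rvec': array([ 2.35130198,  1.05259249, -0.32826439]), 'tvec': array([-0.25645011, -0.31634914,  1.27429534])}
storage_tray [(0.95, [364.0, 273.0], 8071), (0.71, [321.0, 236.0], 1080)]
caddy_box [(0.79, [349.0, 271.0], 306)]
flask_box [(0.44, [376.0, 254.0], 10)]
bell_box [(0.84, [321.0, 236.0], 1141)]
caddy [(0.74, [352.0, 245.0], 1751)]
flask [(0.95, [354.0, 117.0], 2343), (0.64, [380.0, 219.0], 1217)]
bell [(0.89, [325.0, 404.0], 1006), (0.79, [244.0, 318.0], 1094), (0.57, [164.0, 386.0], 1118), (0.44, [432.0, 176.0], 4717)]
tin [(0.94, [389.0, 260.0], 1349), (0.19, [321.0, 235.0], 1058)]
pad [(0.64, [429.0, 175.0], 4812)]
balance [(0.57, [232.0, 324.0], 10650)]
side {'fovy': 49.49707935477835, 'cx': 320.0074836623864, 'cy': 239.4313991190504, 'rvec': array([ 0.4320461 , -2.54467258,  1.47385639]), 'tvec': array([0.4490074 , 0.19165968, 0.91067605])}
storage_tray [(0.57, [305.0, 309.0], 7402)]
caddy_box []
flask_box [(0.94, [291.0, 312.0], 458)]
bell_box [(0.92, [331.0, 284.0], 1171), (0.38,
[... 322 characters left out ...]
array([ 1.23899742e+00,  2.12909764e-01, -3.44062225e-02,  1.32349099e+00,
        4.60820223e-06,  1.57080599e+00]), 'qd': array([ 1.35941977e-04, -3.73664599e-04, -1.97671525e-03,  4.43595401e-05,
        1.17282245e-03,  1.29095250e-03]), 'joint_torque': array([-1.07974454e-03, -6.85969520e+01,  4.87323511e+01,  2.20737005e-03,
        6.38019992e-05,  1.85644848e-05]), 'eef_pos': array([0.16286649, 0.47271668, 0.24829848]), 'tool_rot': array([ 1.65144269e-01,  9.86269421e-01, -4.87331164e-06, -3.15212970e-06]), 'wrist_force': array([-0.32087873, -0.01303315,  0.19376602]), 'torque': array([-0.01174681,  0.0367307 ,  0.0544823 ]), 'finger_force': 0.0, 'gripper_width': 0.08588219604381377}
```

View pics/scene0.png

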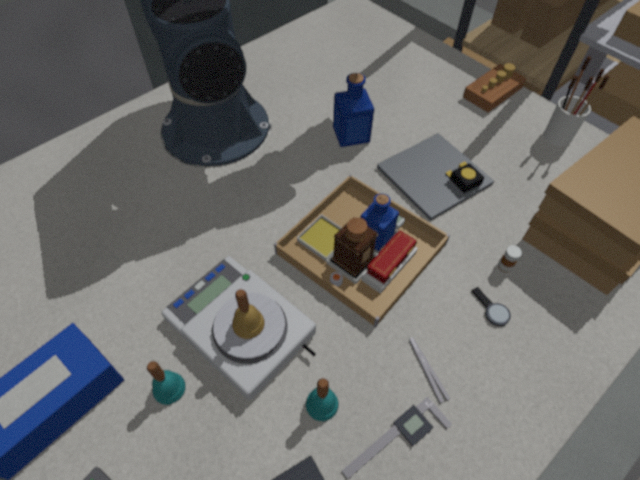

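View pics/side0.png

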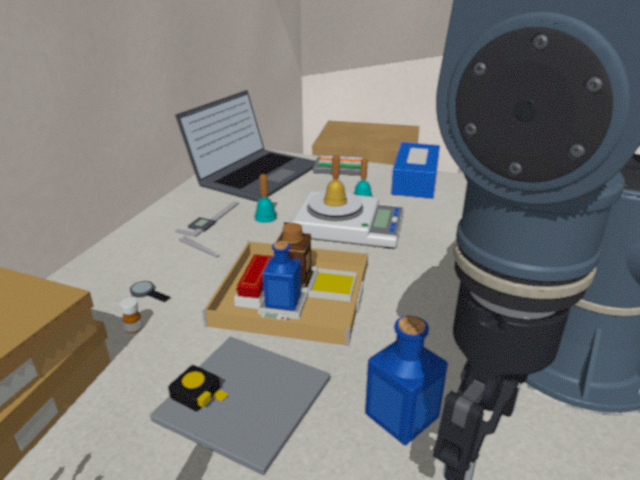

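The scene shows the yellow bell on the balance (245,315) with two turquoise look-alikes at (165,385) and (322,403). The small flask is in the tray (380,220), the bigger one at (353,115). The caddy is at (353,245), the tin at (390,260) and the pad at (435,175). In the side view the tray is at (290,290), the small flask at (282,280) and the pad at (245,400).

```bash
cat > h.py <<'E'
from bench import env
import cv2,numpy as np
from scipy.optimize import minimize
def cam(n):
    c=env.camera_info(n); f=240/np.tan(np.radians(c["fovy"]/2))
    return np.array([[f,0,c["cx"]],[0,f,c["cy"]],[0,0,1]]),np.array(c["rvec"]),np.array(c["tvec"])
def proj(P,C): return cv2.projectPoints(np.float64(P).reshape(-1,1,3),C[1],C[2],C[0],None)[0].reshape(-1,2)
def ray(px,z,C):
    R=cv2.Rodrigues(C[1])[0]; o=-R.T@C[2]; d=R.T@np.linalg.inv(C[0])@[px[0],px[1],1]
    return (o+d*(z-o[2])/d[2])[:2]
def ring(r,z): 
    a=np.arange(0,6.28,.4); return np.c_[r*np.cos(a),r*np.sin(a),0*a+z]
def box(x,y,z0,z1): return np.array([[i*x/2,j*y/2,k] for i in(-1,1) for j in(-1,1) for k in(z0,z1)])
# parts: list of convex pieces, silhouette = union of hulls
M=dict(caddy=[box(.062,.062,0,.095),np.r_[ring(.02,.095),ring(.02,.122)]],
 flask=[box(.06,.06,0,.082),np.r_[box(.06,.06,.082,.082),ring(.014,.093)],np.r_[ring(.014,.093),ring(.014,.119)],np.r_[ring(.017,.119),ring(.017,.125)]],
 tin=[box(.046,.12,0,.028)],pad=[box(.2,.2,0,.015)],
 bell=[np.r_[ring(.03,0),ring(.027,.012),ring(.018,.05),ring(.01,.074)],np.r_[ring(.01,.074),ring(.008,.118)]],
 storage_tray=[box(.27,.26,0,.036)],bell_box=[box(.084,.084,0,.014)],pan=[ring(.065,.0)])
def place(P,x,y,a,z): 
    c,s=np.cos(a),np.sin(a); return P@np.array([[c,s,0],[-s,c,0],[0,0,1]])+[x,y,z]
def render(k,p,z,C,s=4):
    im=np.zeros((480*s,640*s),np.uint8)
    for P in M[k]: cv2.fillConvexPoly(im,cv2.convexHull(np.int32(np.round(s*proj(place(P,*p,z),C)+s/2-.5))),1)
    return cv2.resize(im.astype(np.float32),(640,480),interpolation=cv2.INTER_AREA)
def fit(k,z,views,p0,ign=None,steps=(.015,.015,.08)):
    """views: list of (C,mask,ignoremask)"""
    def cost(p):
        t=0
        for C,m,ig in views:
            r=render(k,p,z,C)*(~ig); mm=m&~ig
            t+=1-np.minimum(r,mm).sum()/max(np.maximum(r,mm).sum(),1)
        return t/len(views)
    S=np.array([p0]+[np.array(p0)+np.eye(3)[i]*steps[i] for i in range(3)])
    r=minimize(cost,p0,method="Nelder-Mead",options=dict(initial_simplex=S,xatol=2e-4,fatol=1e-4,maxiter=150))
    return r.x,r.fun
E
python3 - <<'E'
from h import *
C={n:cam(n) for n in("scene","side")}
Z0=np.zeros((480,640),bool)
for n in C: env.grab_frame(n)
def get(t,n,near):
    L=[d for d in env.silhouettes(t,n) if np.hypot(*(np.array(d["pixel"])-near))<30]; return L[0]["mask"] if L else None
near=dict(caddy=((352,245),(303,243)),flask=((380,219),(281,281)),bell=((244,318),(335,186)),tin=((389,260),(255,275)),pad=((429,175),(249,407)),storage_tray=((364,273),(305,309)),bell_box=((321,236),(331,284)),balance=((232,324),(354,221)))
mk={(k,n):get(k,n,near[k][i]) for k in near for i,n in enumerate(C)}
np.savez("m.npz",**{k+"-"+n:m for (k,n),m in mk.items() if m is not None})
zs=dict(caddy=.012,flask=.012,bell=.068,tin=.025,pad=0,storage_tray=0,bell_box=.005)
for k in zs:
    V=[]
    for n in C:
        m=mk[k,n]
        if m is None: print(k,n,"none"); continue
        ig=Z0.copy()
        for o in near:
            if o!=k and mk[o,n] is not None and o in("caddy","flask","tin","bell") : ig|=mk[o,n]
        ig&=~m
        if k=="storage_tray":
            m=cv2.fillConvexPoly(np.zeros((480,640),np.uint8),cv2.convexHull(np.argwhere(m)[:,::-1].astype(np.int32)),1)>0 
        V.append((C[n],m,ig))
        c=np.argwhere(m).mean(0)[::-1]; print(k,n,ray(c,zs[k]+.03*(k not in("pad","storage_tray","bell_box")),C[n]).round(3))
        if k=='flask' : p1,f1=fit(k,zs[k],V[-1:],[*ray(c,zs[k]+.04,C[n]),0]); print('  single',n,p1.round(4),f1)
    if V:
        c=np.argwhere(V[0][1]).mean(0)[::-1]
        p,f=fit(k,zs[k],V,[*ray(c,zs[k]+.02,V[0][0]),0]); print("==",k,p.round(4),round(f,3))
E
```

```text
caddy scene [ 0.533 -0.018]
caddy side [ 0.558 -0.097]
== caddy [ 0.5426 -0.0264  0.0683] 0.068
flask scene [0.523 0.074]
  single scene [0.5337 0.0496 0.1932] 0.04349493980407715
flask side [0.545 0.026]
  single side [0.5328 0.0496 0.1861] 0.05048567056655884
== flask [0.533  0.0498 0.1772] 0.048
bell scene [ 0.541 -0.298]
bell side [ 0.488 -0.365]
== bell [ 0.5393 -0.2968  0.0411] 0.525
tin scene [0.608 0.012]
tin side none
== tin [0.6017 0.0234 0.1709] 0.058
pad scene [0.489 0.288]
pad side [0.487 0.303]
== pad [ 0.4963  0.2948 -0.1439] 0.148
storage_tray scene [0.53  0.012]
storage_tray side [0.535 0.011]
== storage_tray [0.5298 0.0126 0.1275] 0.04
bell_box scene [ 0.449 -0.038]
bell_box side [ 0.461 -0.04 ]
== bell_box [ 0.4585 -0.0337  0.1304] 0.06
```

Run:
```python
from h import *
C={n:cam(n) for n in("scene","side")}
Z0=np.zeros((480,640),bool); d=np.load("m.npz")
print("bell",fit("bell",.068,[(C["scene"],d["bell-scene"],Z0)],[.54,-.3,0]))
for px in[(437,135),(493,182),(432,216),(377,168)]: print(px,ray(px,.015,C["scene"]).round(3))
for px in[(232,339),(329,380),(264,473),(153,412)]: print(px,ray(px,.015,C["side"]).round(3))
print("tape",ray((467,172),.03,C["scene"]),ray((193,380),.03,C["side"]))
h=cv2.convexHull(np.argwhere(d["pad-side"]|(d["pad-side"]))[:,::-1].astype(np.int32)); m=cv2.fillConvexPoly(np.zeros((480,640),np.uint8),h,1)>0
print("pad side",fit("pad",0,[(C["side"],m,Z0)],[.49,.3,0]))
# pan: bright ellipse
g=env.grab_frame("scene"); 
for px in[(213,325),(287,325),(250,360)]: print("pan",ray(px,.068,C["scene"]).round(3))
print("pan c",ray((249,324),.068,C["scene"]))
s=cv2.resize(g[230:410,150:330],None,fx=3.3,fy=3.3); cv2.imwrite("pics/bell1.png",s[:,:,::-1])
```

```text
bell (array([ 0.53978275, -0.29672547, -0.00307463]), np.float64(0.048788607120513916))
(437, 135) [0.416 0.397]
(493, 182) [0.609 0.372]
(432, 216) [0.58  0.185]
(377, 168) [0.394 0.199]
(232, 339) [0.572 0.19 ]
(329, 380) [0.381 0.227]
(264, 473) [0.409 0.413]
(153, 412) [0.606 0.375]
tape [0.55420523 0.33712636] [0.57516984 0.31112153]
pad side (array([ 0.49598521,  0.29567712, -0.13677412]), np.float64(0.014718353748321533))
pan [ 0.498 -0.346]
pan [ 0.588 -0.245]
pan [ 0.596 -0.336]
pan c [ 0.54029171 -0.29560582]
```

View pics/bell1.png

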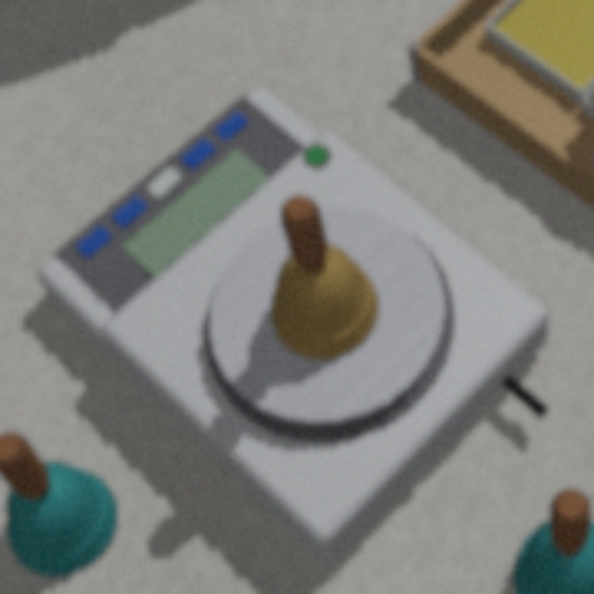

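Candidates for the bell: gold (244,318), turquoise (165,385) and turquoise (322,403). I choose the gold one, and the crop shows it standing on the pan. For the flask, the small one in the tray at (380,219) is meant, not the large one at (354,117). I'll keep one tool yaw for everything, with tool y along tray x.

Emit:
jog_arm(
  commands=[
    [[-60.7,-60.5,0],1.11],
    [[-60.7,-60.5,0],1.11],
    [[-60.7,-60.5,0],1.11],
    [[-60.7,-60.5,0],1.11],
    [[-60.7,-60.5,0],1.11],
  ],
  hand=0.45,
  newtons=40,
)

```text
time: 2.68
eef_pos: [0.3002, 0.1916, 0.2485]
tool_rot: [0.593, 0.805, 0.0, 0.0]
wrist_force: [1.0, 0.8, 0.2]
gripper_width: 0.0469
finger_force: 0.0
```

```bash
cat > go.py <<'E'
import sys
from bench import env
import numpy as np
from scipy.spatial.transform import Rotation as R
s=env.read_state(); r=R.from_quat(s["tool_rot"]); y=r.as_matrix()[:,1]; yaw=np.arctan2(y[1],y[0])
c,sn=np.cos(.1275),np.sin(.1275); p=s["eef_pos"]
print("t",s["time"],"pos",p.round(4),"uv",round(p[0]*c+p[1]*sn,4),round(-p[0]*sn+p[1]*c,4),"yaw",yaw.round(4),"q",s["qpos"].round(2),"w",s["gripper_width"].round(4),"F",s["wrist_force"].round(1),s["finger_force"])
if len(sys.argv)>3: print("shift cm",(100*r.inv().apply(np.array(list(map(float,sys.argv[1:4])))-p)).round(2),"roll",round(yaw-.1275,4))
E
python3 go.py .540 -.297 .248
```

```text
Traceback (most recent call last):
  File "go.py", line 7, in <module>
    print("t",s["time"],"pos",p.round(4),"uv",round(p[0]*c+p[1]*sn,4),round(-p[0]*sn+p[1]*c,4),"yaw",yaw.round(4),"q",s["qpos"].round(2),"w",s["gripper_width"].round(4),"F",s["wrist_force"].round(1),s["finger_force"])
                                                                                                                                             ^^^^^^^^^^^^^^^^^^^^^^^^
AttributeError: 'float' object has no attribute 'round'
```

```bash
sed -i 's/s\["gripper_width"\].round(4)/round(s["gripper_width"],4)/' go.py; python3 go.py .540 -.297 .248
```

```text
t 2.675 pos [0.3002 0.1916 0.2485] uv 0.3221 0.1518 yaw 0.3001 q [ 0.57 -0.08 -0.35  1.3  -0.    1.84] w 0.0469 F [1.  0.8 0.2] 0.0
shift cm [-5.376e+01  8.460e+00  5.000e-02] roll 0.1726
```

Emit:
jog_arm(
  commands=[
    [[-53.8,8.5,0],0.17],
    [[-53.8,8.5,0],0.17],
    [[-53.8,8.5,0],0.17],
    [[-53.8,8.5,0],0.17],
    [[-53.8,8.5,0],0.17],
  ],
)

```text
time: 3.3
eef_pos: [0.4372, -0.0829, 0.2485]
tool_rot: [0.658, 0.753, 0.0, 0.0]
wrist_force: [-0.2, 0.6, 0.8]
gripper_width: 0.047
finger_force: 0.0
```

Emit:
jog_arm(
  commands=[
    [[0,0,0],0],
  ],
)

```text
time: 3.42
eef_pos: [0.4376, -0.084, 0.2478]
tool_rot: [0.659, 0.752, -0.0, -0.0]
wrist_force: [-0.6, 0.1, 0.3]
gripper_width: 0.0467
finger_force: 0.0
```

```bash
python3 go.py .540 -.297 .248
```

```text
t 3.425 pos [ 0.4376 -0.084   0.2478] uv 0.4233 -0.139 yaw 0.1306 q [-0.19  0.1  -0.17  1.3  -0.    1.25] w 0.0467 F [-0.6  0.1  0.3] 0.0
shift cm [-2.245e+01  7.380e+00 -2.000e-02] roll 0.0031
```

Emit:
jog_arm(
  commands=[
    [[-22.45,7.4,0],0],
    [[-22.45,7.4,0],0],
    [[-22.45,7.4,0],0],
    [[-22.45,7.4,0],0],
    [[-22.45,7.4,0],0],
  ],
)

```text
time: 4.05
eef_pos: [0.541, -0.2947, 0.2469]
tool_rot: [0.658, 0.753, -0.0, -0.001]
wrist_force: [-0.7, 0.9, -0.5]
gripper_width: 0.047
finger_force: 0.0
```

```bash
python3 - <<'E'
from h import *
c=cam("wrist"); cv2.imwrite("pics/w1.png",env.grab_frame("wrist")[:,:,::-1])
print(proj([[.540,-.297,.186],[.541,-.296,.068]],c))
E
python3 go.py .540 -.297 .248
```

```text
[[320.21543709 270.11796748]
 [322.96908731 219.32343679]]
t 4.1 pos [ 0.5405 -0.2932  0.2474] uv 0.4989 -0.3596 yaw 0.1349 q [-0.5   0.46  0.31  1.42  0.    0.94] w 0.0471 F [ 0.5  1.2 -0.4] 0.0
shift cm [-0.37 -0.1  -0.06] roll 0.0074
```

View pics/w1.png

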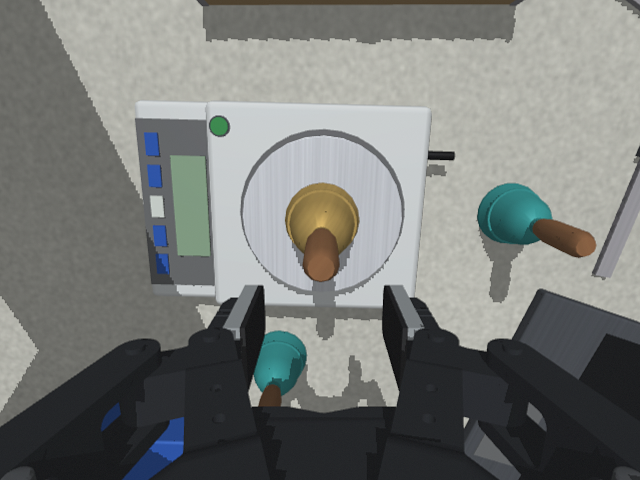

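The wrist view shows the gold bell at (322,220) with its handle end at (321,265), centred between the jaws. The turquoise bells are at (515,213) and (280,360). Next I descend and grip.

Emit:
jog_arm(
  commands=[
    [[-0.1,0,4],0],
    [[-0.1,0,8.1],0],
    [[-0.1,0,8.1],0],
  ],
)

```text
time: 4.47
eef_pos: [0.5388, -0.2917, 0.1655]
tool_rot: [0.657, 0.754, -0.0, -0.002]
wrist_force: [-0.3, -0.0, 1.4]
gripper_width: 0.0467
finger_force: 0.0
```

Emit:
jog_arm(
  commands=[
    [[0,0,0],0],
    [[0,0,0],0],
    [[0,0,0],0],
    [[0,0,0],0],
  ],
  hand=1,
  newtons=40,
)

```text
time: 4.97
eef_pos: [0.5413, -0.2944, 0.1695]
tool_rot: [0.657, 0.753, 0.0, 0.001]
wrist_force: [-1.3, 1.4, 9.8]
gripper_width: 0.0184
finger_force: 40.0
```

```bash
python3 go.py .4544 -.0357 .25
```

```text
t 4.975 pos [ 0.5413 -0.2944  0.1695] uv 0.4995 -0.3608 yaw 0.1358 q [-0.5   0.47  0.14  1.23  0.    0.94] w 0.0184 F [-1.3  1.4  9.8] 40.031618317589164
shift cm [26.79 -5.09 -8.11] roll 0.0083
```

Emit:
jog_arm(
  commands=[
    [[0,0,-3],0],
    [[0,0,-7],0.008],
    [[5,-1,-8],0.008],
    [[11,-2,-8],0.008],
    [[17,-3,-8],0.008],
  ],
)

```text
time: 5.6
eef_pos: [0.4873, -0.1283, 0.2484]
tool_rot: [0.661, 0.751, 0.001, 0.001]
wrist_force: [0.6, 1.1, -2.2]
gripper_width: 0.019
finger_force: 39.7
```

Emit:
jog_arm(
  commands=[
    [[5,-1,0],0],
    [[9.8,-1.8,0],0],
    [[9.8,-1.8,0],0],
  ],
)

```text
time: 5.98
eef_pos: [0.4569, -0.0324, 0.2487]
tool_rot: [0.659, 0.752, 0.001, 0.001]
wrist_force: [-0.2, -0.2, -2.3]
gripper_width: 0.0188
finger_force: 39.6
```

```bash
python3 go.py .461 -.0334 .25
python3 - <<'E'
from h import *
c=cam("wrist"); cv2.imwrite("pics/w2.png",env.grab_frame("wrist")[:,:,::-1])
print(proj([[.461,-.0334,.012],[.461,-.0334,.019]],c))
L=env.silhouettes("bell_box","wrist"); print([(d["conf"],d["pixel"]) for d in L])
E
```

```text
t 5.975 pos [ 0.4569 -0.0324  0.2487] uv 0.4491 -0.0903 yaw 0.1312 q [-0.07  0.12 -0.14  1.3   0.    1.37] w 0.0188 F [-0.2 -0.2 -2.3] 39.602336939424276
shift cm [-0.15  0.39 -0.13] roll 0.0037
[[326.53887782 206.34563551]
 [326.61011451 207.71403857]]
[(0.61, [325.8, 184.4]), (0.22, [429.9, 225.5])]
```

View pics/w2.png

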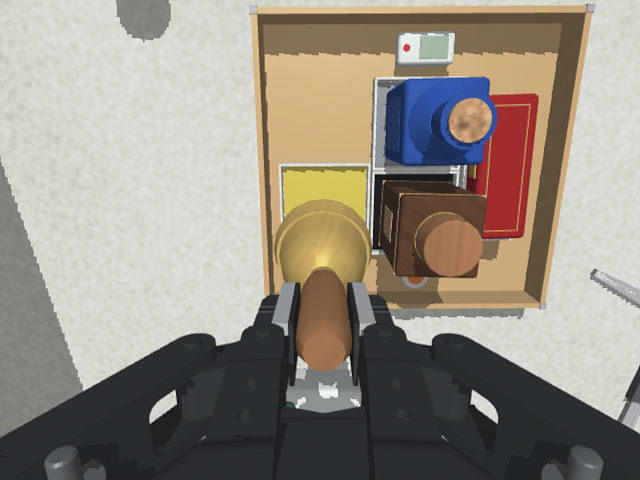

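The wrist view shows the bell upright in the jaws at (322,240). The yellow box spans columns 280–372 with its top edge at row 165, which agrees with the prediction. The flask, caddy and tin are untouched. Now I lower the bell.

Emit:
jog_arm(
  commands=[
    [[-0.2,0.4,4],0.003],
    [[-0.2,0.4,8],0.003],
    [[-0.2,0.4,11],0.003],
    [[-0.2,0.4,12.8],0.003],
    [[-0.2,0.4,12.8],0.003],
  ],
)

```text
time: 6.7
eef_pos: [0.4613, -0.0372, 0.1186]
tool_rot: [0.662, 0.749, -0.001, -0.001]
wrist_force: [-0.7, 0.4, -1.5]
gripper_width: 0.0186
finger_force: 39.6
```

Emit:
jog_arm(
  commands=[
    [[0,0,0.5],0],
    [[0,0,0.5],0],
  ],
)

```text
time: 6.95
eef_pos: [0.462, -0.0366, 0.1147]
tool_rot: [0.662, 0.75, 0.0, 0.0]
wrist_force: [0.4, 0.0, -1.9]
gripper_width: 0.0191
finger_force: 39.6
```

```bash
python3 go.py .461 -.0334 .1115
```

```text
t 6.95 pos [ 0.462  -0.0366  0.1147] uv 0.4536 -0.095 yaw 0.1243 q [-0.08  0.21 -0.39  0.97 -0.    1.37] w 0.0191 F [ 0.4  0.  -1.9] 39.56500324420631
shift cm [ 0.33 -0.06  0.32] roll -0.0032
```

Emit:
jog_arm(
  commands=[
    [[0.2,0,0.2],0],
    [[0.2,0,0.2],0],
    [[0.2,0,0.35],0],
    [[0.2,0,0.35],0],
  ],
)

```text
time: 7.45
eef_pos: [0.4624, -0.0347, 0.1133]
tool_rot: [0.662, 0.75, 0.001, 0.002]
wrist_force: [-12.1, -1.4, 39.4]
gripper_width: 0.0186
finger_force: 44.3
```

Emit:
jog_arm(
  commands=[
    [[0,0,-0.15],0],
    [[0,0,-0.15],0],
  ],
)

```text
time: 7.7
eef_pos: [0.462, -0.0342, 0.1134]
tool_rot: [0.662, 0.75, 0.001, 0.001]
wrist_force: [-4.9, 1.0, 15.2]
gripper_width: 0.0189
finger_force: 41.4
```

Emit:
jog_arm(
  commands=[
    [[0,0,0],0],
    [[0,0,0],0],
    [[0,0,0],0],
  ],
  hand=0.5,
)

```text
time: 8.07
eef_pos: [0.4614, -0.0343, 0.1122]
tool_rot: [0.662, 0.75, -0.0, -0.0]
wrist_force: [0.2, 0.1, -0.1]
gripper_width: 0.0428
finger_force: 0.0
```

Emit:
jog_arm(
  commands=[
    [[0,0,-5],0],
    [[0,0,-10],0],
    [[0,0,-15],0],
    [[0,0,-15],0],
  ],
)

```text
time: 8.57
eef_pos: [0.463, -0.0344, 0.2656]
tool_rot: [0.662, 0.75, 0.002, 0.002]
wrist_force: [-0.5, 0.7, -1.1]
gripper_width: 0.043
finger_force: 0.0
```

```bash
python3 go.py .5335 .0497 .25
python3 - <<'E'
from h import *
c=cam("wrist"); im=env.grab_frame("wrist")[:,:,::-1]; cv2.imwrite("pics/w3.png",im)
print(proj([[.461,-.0334,.012],[.5426,-.0264,.134],[.533,.0498,.14]],c))
E
```

```text
t 8.575 pos [ 0.463  -0.0344  0.2656] uv 0.4548 -0.093 yaw 0.1247 q [-0.07  0.13 -0.09  1.34 -0.    1.37] w 0.043 F [-0.5  0.7 -1.1] 0.0
shift cm [7.47 8.04 1.6 ] roll -0.0028
[[319.73456658 200.21778645]
 [436.03092733 234.55058854]
 [448.3869287  119.40324607]]
```

View pics/w3.png

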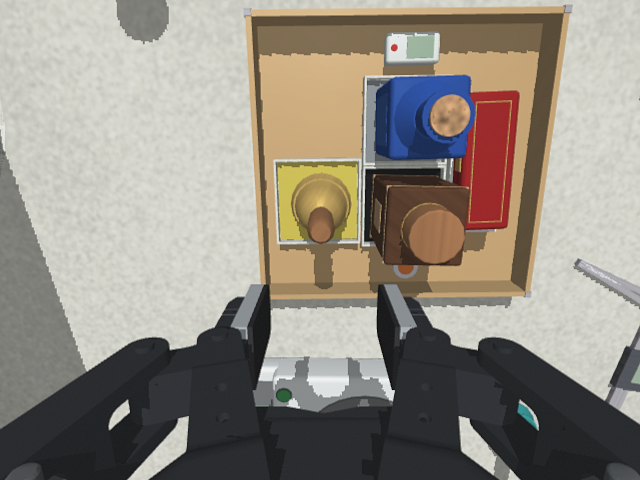

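The bell stands upright in the yellow box at (320,205). The caddy cap at (436,234) and the cork at (450,116) match my predictions. Flask next.

Emit:
jog_arm(
  commands=[
    [[4,4.2,0],0],
    [[7.6,8.1,1],0],
    [[7.6,8.1,4],0],
    [[7.6,8.1,7],0],
    [[7.6,8.1,7],0],
  ],
  hand=0.3,
)

```text
time: 9.25
eef_pos: [0.5305, 0.0511, 0.1895]
tool_rot: [0.662, 0.75, -0.002, -0.002]
wrist_force: [-0.6, -0.0, 1.1]
gripper_width: 0.0596
finger_force: 0.0
```

```bash
python3 go.py .5335 .0513 .124
```

```text
t 9.25 pos [0.5305 0.0511 0.1895] uv 0.5326 -0.0168 yaw 0.1249 q [ 0.1   0.3  -0.07  1.21  0.    1.54] w 0.0596 F [-0.6 -0.   1.1] 0.0
shift cm [-0.02  0.34  6.55] roll -0.0026
```

Emit:
jog_arm(
  commands=[
    [[0,0.3,3.5],0],
    [[0,0.3,6.5],0],
    [[0,0.3,6.5],0],
  ],
)

```text
time: 9.62
eef_pos: [0.5342, 0.0513, 0.1265]
tool_rot: [0.662, 0.75, -0.001, -0.001]
wrist_force: [0.1, 0.4, 0.7]
gripper_width: 0.0598
finger_force: 0.0
```

Emit:
jog_arm(
  commands=[
    [[0,0,0],0],
    [[0,0,0],0],
    [[0,0,0],0],
    [[0,0,0],0],
  ],
  hand=1,
  newtons=40,
)

```text
time: 10.12
eef_pos: [0.5362, 0.0516, 0.1293]
tool_rot: [0.662, 0.75, 0.001, 0.001]
wrist_force: [-2.6, -0.1, 8.0]
gripper_width: 0.0312
finger_force: 38.8
```

Emit:
jog_arm(
  commands=[
    [[0,0,-1],0],
    [[0,0,-4],0],
    [[0,0,-9],0],
    [[0,0,-14],0],
    [[0,0,-14],0],
  ],
)

```text
time: 10.75
eef_pos: [0.5369, 0.0517, 0.2719]
tool_rot: [0.662, 0.75, 0.003, 0.002]
wrist_force: [0.0, -0.1, -4.1]
gripper_width: 0.0316
finger_force: 40.2
```

```bash
python3 go.py .468 .350 .265
```

```text
t 10.75 pos [0.5369 0.0517 0.2719] uv 0.5391 -0.017 yaw 0.1247 q [0.1  0.29 0.12 1.4  0.   1.54] w 0.0316 F [ 0.  -0.1 -4.1] 40.21387761924416
shift cm [30.46 -3.13  0.66] roll -0.0028
```

Emit:
jog_arm(
  commands=[
    [[6,-0.6,0],0],
    [[12,-1.2,0],0],
    [[18,-1.8,0],0],
    [[24,-2.4,0],0],
    [[30.4,-3.1,0],0],
  ],
)

```text
time: 11.38
eef_pos: [0.4662, 0.3491, 0.267]
tool_rot: [0.662, 0.75, -0.0, 0.0]
wrist_force: [1.1, -0.4, -3.1]
gripper_width: 0.0315
finger_force: 40.1
```

```bash
python3 go.py .468 .350 .265
python3 - <<'E'
from h import *
c=cam("scene"); print("bigflask",ray((353,140),.0,c),ray((356,74),.16,c))
c=cam("wrist"); im=env.grab_frame("wrist")[:,:,::-1]; cv2.imwrite("pics/w4.png",im)
print(proj([[.468,.350,.015]],c))
E
```

```text
t 11.375 pos [0.4662 0.3491 0.267 ] uv 0.5068 0.287 yaw 0.1245 q [ 0.64  0.39  0.25  1.43 -0.    2.09] w 0.0315 F [ 1.1 -0.4 -3.1] 40.11959962081164
shift cm [0.07 0.19 0.2 ] roll -0.003
bigflask [0.27485909 0.23568241] [0.23466372 0.27033275]
[[324.97565079 201.22200177]]
```

View pics/w4.png

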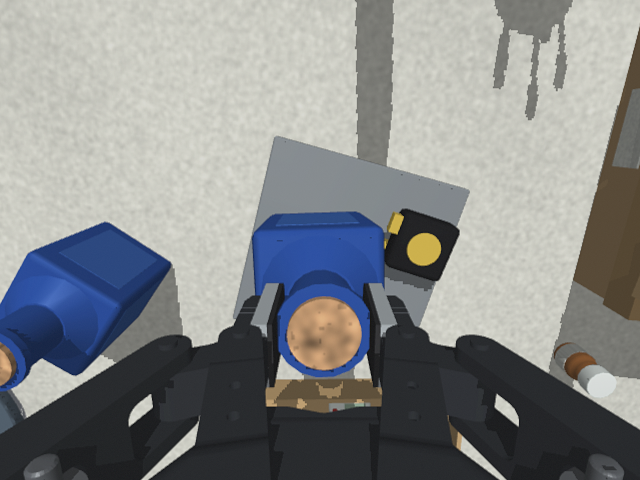

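The wrist view shows the flask upright in the jaws. The planned spot at (325,201) on the pad is clear of the tape measure at (423,245), and the big flask at (90,290) is far off. I lower it now.

Emit:
jog_arm(
  commands=[
    [[0.1,0,4],0],
    [[0.1,0,8],0],
    [[0.1,0,11],0],
    [[0.1,0,13],0],
    [[0.1,0,13],0],
  ],
)

```text
time: 12.05
eef_pos: [0.4661, 0.3478, 0.1358]
tool_rot: [0.662, 0.75, -0.001, -0.0]
wrist_force: [0.5, 0.1, -2.6]
gripper_width: 0.0315
finger_force: 41.2
```

Emit:
jog_arm(
  commands=[
    [[0,0,0.3],0],
    [[0,0,0.3],0],
  ],
)

```text
time: 12.3
eef_pos: [0.4671, 0.3485, 0.1345]
tool_rot: [0.662, 0.75, 0.0, 0.0]
wrist_force: [-0.2, 0.2, -3.8]
gripper_width: 0.0314
finger_force: 41.2
```

Emit:
jog_arm(
  commands=[
    [[0,0,0.2],0],
    [[0,0,0.2],0],
  ],
)

```text
time: 12.55
eef_pos: [0.4674, 0.349, 0.1331]
tool_rot: [0.662, 0.75, 0.001, -0.0]
wrist_force: [-2.3, 1.4, 4.1]
gripper_width: 0.0314
finger_force: 41.5
```

Emit:
jog_arm(
  commands=[
    [[0,0,0.15],0],
    [[0,0,0.15],0],
  ],
)

```text
time: 12.8
eef_pos: [0.4677, 0.3497, 0.1328]
tool_rot: [0.662, 0.75, 0.002, -0.0]
wrist_force: [-5.5, 2.7, 17.1]
gripper_width: 0.0312
finger_force: 42.1
```

Emit:
jog_arm(
  commands=[
    [[0,0,-0.1],0],
    [[0,0,-0.1],0],
    [[0,0,-0.1],0],
  ],
  hand=0.2,
)

```text
time: 13.18
eef_pos: [0.4671, 0.3484, 0.1317]
tool_rot: [0.662, 0.75, -0.0, 0.0]
wrist_force: [-0.2, 0.2, -0.2]
gripper_width: 0.0684
finger_force: 0.0
```

Emit:
jog_arm(
  commands=[
    [[0,0,-5],0],
    [[0,0,-10],0],
    [[-3,0.5,-13.5],0],
    [[-9,1,-13.5],0],
    [[-15,1.5,-13.5],0],
  ],
)

```text
time: 13.8
eef_pos: [0.5009, 0.2002, 0.267]
tool_rot: [0.661, 0.75, 0.0, 0.0]
wrist_force: [1.1, -0.4, -0.4]
gripper_width: 0.0683
finger_force: 0.0
```

```bash
python3 go.py .5426 -.0264 .265
python3 - <<'E'
from h import *
c=cam("wrist"); im=env.grab_frame("wrist"); print([(d["conf"],d["pixel"]) for d in env.silhouettes("flask","wrist")])
print(proj([[.468,.350,.06]],c))
E
```

```text
t 13.8 pos [0.5009 0.2002 0.267 ] uv 0.5223 0.1348 yaw 0.1257 q [ 0.38  0.29  0.12  1.39 -0.    1.83] w 0.0683 F [ 1.1 -0.4 -0.4] 0.0
shift cm [-23.    1.3   0.2] roll -0.0018
[(0.9, [295.7, 26.9]), (0.71, [51.2, 124.8])]
[[305.20622767  18.76025351]]
```

Emit:
jog_arm(
  commands=[
    [[-6,0.3,0],0],
    [[-12,0.6,0],0],
    [[-18,1,0],0],
    [[-23,1.3,0],0],
    [[-23,1.3,3],0],
  ],
)

```text
time: 14.52
eef_pos: [0.5436, -0.028, 0.2377]
tool_rot: [0.663, 0.748, 0.001, 0.001]
wrist_force: [1.2, 0.6, -0.8]
gripper_width: 0.0683
finger_force: 0.0
```

Emit:
jog_arm(
  commands=[
    [[0,0,4],0],
    [[0,0,4],0],
  ],
)

```text
time: 14.78
eef_pos: [0.5405, -0.0249, 0.1946]
tool_rot: [0.662, 0.75, -0.002, -0.002]
wrist_force: [-0.2, 0.7, -0.2]
gripper_width: 0.0683
finger_force: 0.0
```

```bash
python3 go.py .5426 -.0264 .127
```

```text
t 14.775 pos [ 0.5405 -0.0249  0.1946] uv 0.5329 -0.0934 yaw 0.1247 q [-0.05  0.32 -0.03  1.23  0.    1.4 ] w 0.0683 F [-0.2  0.7 -0.2] 0.0
shift cm [-0.19  0.23  6.76] roll -0.0028
```

Emit:
jog_arm(
  commands=[
    [[-0.1,0.2,3.5],0],
    [[-0.1,0.2,6.6],0],
    [[-0.1,0.2,6.6],0],
  ],
)

```text
time: 15.15
eef_pos: [0.5437, -0.0255, 0.1307]
tool_rot: [0.662, 0.75, -0.001, -0.001]
wrist_force: [0.1, -0.7, 0.0]
gripper_width: 0.068
finger_force: 0.0
```

Emit:
jog_arm(
  commands=[
    [[0,0,0],0],
    [[0,0,0],0],
    [[0,0,0],0],
    [[0,0,0],0],
  ],
  hand=1,
  newtons=40,
)

```text
time: 15.65
eef_pos: [0.5452, -0.0258, 0.133]
tool_rot: [0.662, 0.75, 0.001, 0.001]
wrist_force: [-3.5, 0.3, 10.4]
gripper_width: 0.0386
finger_force: 38.9
```

Emit:
jog_arm(
  commands=[
    [[0,0,-1],0],
    [[0,0,-4],0],
    [[0,0,-9],0],
    [[0,0,-14],0],
    [[0,0,-14],0],
  ],
)

```text
time: 16.27
eef_pos: [0.5458, -0.0259, 0.2754]
tool_rot: [0.662, 0.75, 0.002, 0.003]
wrist_force: [0.0, -0.1, -3.5]
gripper_width: 0.0383
finger_force: 41.3
```

```bash
python3 go.py .454 .251 .265
```

```text
t 16.275 pos [ 0.5458 -0.0259  0.2754] uv 0.5381 -0.095 yaw 0.1247 q [-0.05  0.3   0.15  1.41  0.    1.4 ] w 0.0383 F [ 0.  -0.1 -3.5] 41.2592214345932
shift cm [28.61 -5.67  0.97] roll -0.0028
```

Emit:
jog_arm(
  commands=[
    [[6,-1.2,0],0],
    [[12,-2.4,0],0],
    [[18,-3.6,0],0],
    [[24,-4.8,0],0],
    [[28.5,-5.7,0],0],
  ],
)

```text
time: 16.9
eef_pos: [0.4508, 0.2518, 0.2705]
tool_rot: [0.661, 0.75, -0.0, -0.0]
wrist_force: [0.8, -0.2, -2.4]
gripper_width: 0.0385
finger_force: 41.1
```

Emit:
jog_arm(
  commands=[
    [[0,0,3],0],
    [[0,0,6],0],
    [[0,0,6],0],
  ],
)

```text
time: 17.27
eef_pos: [0.4507, 0.2492, 0.209]
tool_rot: [0.662, 0.75, -0.002, -0.001]
wrist_force: [0.1, 0.4, -2.1]
gripper_width: 0.0386
finger_force: 41.1
```

```bash
python3 go.py .454 .251 .136
python3 - <<'E'
from h import *
c=cam("wrist"); im=env.grab_frame("wrist")[:,:,::-1]; cv2.imwrite("pics/w5.png",im)
print(proj([[.454,.251,.015]],c))
E
```

```text
t 17.275 pos [0.4507 0.2492 0.209 ] uv 0.4788 0.1899 yaw 0.125 q [ 0.51  0.26 -0.08  1.24 -0.    1.95] w 0.0386 F [ 0.1  0.4 -2.1] 41.10946834087372
shift cm [0.15 0.37 7.3 ] roll -0.0025
[[327.82077277 211.93252123]]
```

View pics/w5.png

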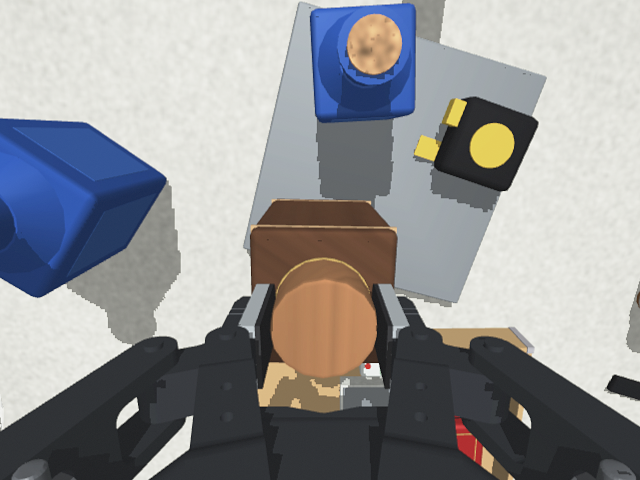

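The wrist view shows the flask standing on the pad at (362,70) and the tape at (490,145). The caddy hangs upright over the pad's near part, at foot target (328,212). I shift it 6 mm inward and lower.

Emit:
jog_arm(
  commands=[
    [[0.7,0.5,3],0],
    [[0.7,0.5,5.5],0],
    [[0.7,0.5,6.9],0],
    [[0.7,0.5,6.9],0],
    [[0.7,0.5,6.9],0],
  ],
)

```text
time: 17.95
eef_pos: [0.4569, 0.2577, 0.1431]
tool_rot: [0.662, 0.75, 0.001, 0.0]
wrist_force: [0.1, -0.2, -2.6]
gripper_width: 0.0384
finger_force: 41.2
```

Emit:
jog_arm(
  commands=[
    [[0,0,0.3],0],
    [[0,0,0.3],0],
  ],
)

```text
time: 18.2
eef_pos: [0.4563, 0.2575, 0.139]
tool_rot: [0.662, 0.75, 0.0, 0.0]
wrist_force: [0.0, -1.2, -2.6]
gripper_width: 0.0385
finger_force: 41.2
```

Emit:
jog_arm(
  commands=[
    [[0,0,0.25],0],
    [[0,0,0.25],0],
  ],
)

```text
time: 18.45
eef_pos: [0.4564, 0.2574, 0.1366]
tool_rot: [0.662, 0.75, 0.0, 0.0]
wrist_force: [-1.3, -1.6, 3.4]
gripper_width: 0.0387
finger_force: 41.7
```

Emit:
jog_arm(
  commands=[
    [[0,0,0.15],0],
    [[0,0,0.15],0],
  ],
)

```text
time: 18.7
eef_pos: [0.4566, 0.2574, 0.1363]
tool_rot: [0.662, 0.75, 0.001, 0.001]
wrist_force: [-8.1, -6.3, 25.0]
gripper_width: 0.0386
finger_force: 44.1
```

Emit:
jog_arm(
  commands=[
    [[0,0,-0.1],0],
    [[0,0,-0.1],0],
    [[0,0,-0.1],0],
  ],
  hand=0.1,
)

```text
time: 19.08
eef_pos: [0.4563, 0.2575, 0.1356]
tool_rot: [0.662, 0.75, -0.0, -0.0]
wrist_force: [0.5, 0.0, -0.4]
gripper_width: 0.0771
finger_force: 0.0
```

Emit:
jog_arm(
  commands=[
    [[0,0,-5],0],
    [[0,0,-10],0],
    [[-4,2,-12],0],
    [[-9,4,-12],0],
    [[-14,7,-12],0],
  ],
)

```text
time: 19.7
eef_pos: [0.5438, 0.126, 0.2563]
tool_rot: [0.661, 0.75, 0.0, 0.0]
wrist_force: [-0.5, 0.5, -0.5]
gripper_width: 0.077
finger_force: 0.0
```

```bash
python3 go.py .6017 .0234 .22
```

```text
t 19.7 pos [0.5438 0.126  0.2563] uv 0.5554 0.0559 yaw 0.1256 q [0.23 0.33 0.15 1.38 0.   1.67] w 0.077 F [-0.5  0.5 -0.5] 0.0
shift cm [-10.91   4.46   3.63] roll -0.0019
```

Emit:
jog_arm(
  commands=[
    [[-5.5,2.3,0],0],
    [[-10.9,4.5,0],0],
    [[-10.9,4.5,3],0],
    [[-10.9,4.5,3],0],
  ],
  hand=0.25,
)

```text
time: 20.2
eef_pos: [0.6003, 0.0242, 0.2238]
tool_rot: [0.662, 0.749, -0.001, -0.002]
wrist_force: [0.3, -0.1, 0.5]
gripper_width: 0.0643
finger_force: 0.0
```

```bash
python3 go.py .6017 .0234 .046
python3 - <<'E'
from h import *
c=cam("wrist"); im=env.grab_frame("wrist")[:,:,::-1]
Z0=np.zeros((480,640),bool)
for t,k,z in (("tin","tin",.025),):
    L=env.silhouettes(t,"wrist"); print([(d["conf"],d["pixel"]) for d in L])
    p,f=fit(k,z,[(c,L[0]["mask"],Z0)],[.6017,.0234,.15]); print(p,f)
q=np.int32(proj(place(M["tin"][0],*p,.025),c))
im=im.copy()
for a in q: cv2.circle(im,tuple(map(int,a)),3,(0,255,0),1)
for v,col in((-.0949,(255,255,0)),(-.0149,(255,0,255))):
    u=.5361; x,y=u*.9919-v*.1272,u*.1272+v*.9919
    for a in np.int32(proj(place(box(.08,.08,.014,.014),x,y,.1275,.005),c)): cv2.circle(im,tuple(map(int,a)),3,col,1)
cv2.imwrite("pics/w6.png",im)
E
```

```text
t 20.2 pos [0.6003 0.0242 0.2238] uv 0.5985 -0.0524 yaw 0.1237 q [0.04 0.43 0.21 1.35 0.   1.49] w 0.0643 F [ 0.3 -0.1  0.5] 0.0
shift cm [-0.1   0.2  17.78] roll -0.0038
[(0.85, [326.2, 214.5]), (0.48, [309.5, 3.9])]
[0.60301508 0.02471503 0.16080261] 0.04052150249481201
```

View pics/w6.png

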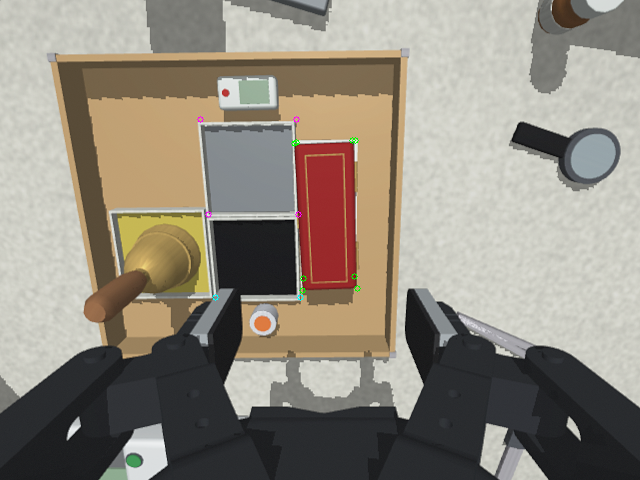

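The wrist view shows the tin lying free on its rest, spanning (296–356, 140–288). The grey box is at (250,170), the black one at (255,258), and the bell stands in its yellow box. I'll grip the tin across its short side.

Emit:
jog_arm(
  commands=[
    [[0,0.2,5],-0.03],
    [[0,0.2,10],-0.03],
    [[0,0.2,15],-0.03],
    [[0,0.2,15],-0.03],
  ],
)

```text
time: 20.8
eef_pos: [0.6014, 0.0256, 0.0742]
tool_rot: [0.65, 0.76, -0.002, -0.002]
wrist_force: [0.3, -0.7, 0.9]
gripper_width: 0.0642
finger_force: 0.0
```

```bash
python3 go.py .6025 .0245 .047
```

```text
t 20.8 pos [0.6014 0.0256 0.0742] uv 0.5997 -0.0511 yaw 0.1559 q [ 0.04  0.51 -0.06  1.01  0.    1.46] w 0.0642 F [ 0.3 -0.7  0.9] 0.0
shift cm [-0.13  0.11  2.72] roll 0.0284
```

Emit:
jog_arm(
  commands=[
    [[-0.1,0.1,1.5],0],
    [[-0.1,0.1,2.6],0],
    [[-0.1,0.1,2.6],0],
  ],
)

```text
time: 21.18
eef_pos: [0.6045, 0.0241, 0.0498]
tool_rot: [0.65, 0.76, -0.0, -0.0]
wrist_force: [-0.3, -0.5, 0.5]
gripper_width: 0.0641
finger_force: 0.0
```

Emit:
jog_arm(
  commands=[
    [[0,0,0],0],
    [[0,0,0],0],
    [[0,0,0],0],
    [[0,0,0],0],
  ],
  hand=1,
  newtons=40,
)

```text
time: 21.68
eef_pos: [0.605, 0.0241, 0.0507]
tool_rot: [0.65, 0.76, 0.0, 0.0]
wrist_force: [-0.7, 0.2, 5.8]
gripper_width: 0.0453
finger_force: 41.9
```

Emit:
jog_arm(
  commands=[
    [[0,0,-2],0],
    [[0,0,-7],0],
    [[0,0,-13],0],
    [[0,0,-17],0],
    [[0,0,-17],0],
  ],
)

```text
time: 22.3
eef_pos: [0.606, 0.0242, 0.2233]
tool_rot: [0.65, 0.76, 0.002, 0.002]
wrist_force: [-0.3, -0.4, -1.4]
gripper_width: 0.0449
finger_force: 41.7
```

```bash
python3 go.py .541 -.2945 .22
```

```text
t 22.3 pos [0.606  0.0242 0.2233] uv 0.6041 -0.0531 yaw 0.1547 q [ 0.04  0.44  0.22  1.34 -0.    1.46] w 0.0449 F [-0.3 -0.4 -1.4] 41.69220507144928
shift cm [-30.48 -11.33   0.29] roll 0.0272
```

Emit:
jog_arm(
  commands=[
    [[-6,-2.2,0],0],
    [[-12,-4.4,0],0],
    [[-18,-6.6,0],0],
    [[-24,-8.8,0],0],
    [[-30.5,-11.3,0],0],
  ],
)

```text
time: 22.92
eef_pos: [0.5415, -0.2839, 0.2188]
tool_rot: [0.65, 0.76, -0.0, -0.001]
wrist_force: [1.4, 0.7, -1.5]
gripper_width: 0.0449
finger_force: 41.6
```

Emit:
jog_arm(
  commands=[
    [[0,0,0],0],
    [[0,0,0],0],
  ],
)

```text
time: 23.18
eef_pos: [0.5421, -0.282, 0.2189]
tool_rot: [0.651, 0.759, -0.0, -0.001]
wrist_force: [-0.2, -0.1, -0.7]
gripper_width: 0.0448
finger_force: 41.7
```

```bash
python3 go.py .541 -.2945 .0937
python3 - <<'E'
from h import *
c=cam("wrist"); im=env.grab_frame("wrist")[:,:,::-1].copy()
for a in np.int32(proj(place(ring(.065,0),.541,-.2945,0,.068),c)): cv2.circle(im,tuple(map(int,a)),2,(0,255,0),-1)
cv2.imwrite("pics/w7.png",im)
E
```

```text
t 23.175 pos [ 0.5421 -0.282   0.2189] uv 0.5019 -0.3486 yaw 0.154 q [-0.48  0.46  0.23  1.35  0.    0.94] w 0.0448 F [-0.2 -0.1 -0.7] 41.69293999671936
shift cm [-1.23 -0.29 12.52] roll 0.0265
```

View pics/w7.png

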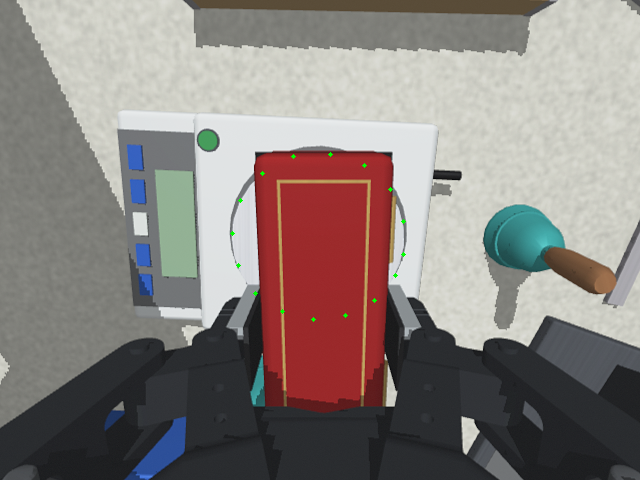

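The wrist view shows the tin level in the jaws over the pan. The true pan edge at row 147 is about 5 px above my overlay, so I take the pan centre as y = -0.2915.

Emit:
jog_arm(
  commands=[
    [[-0.95,-0.25,4],0],
    [[-0.95,-0.25,8],0],
    [[-0.95,-0.25,11.7],0],
    [[-0.95,-0.25,11.7],0],
    [[-0.95,-0.25,11.7],0],
  ],
)

```text
time: 23.85
eef_pos: [0.5424, -0.2915, 0.1044]
tool_rot: [0.65, 0.76, 0.0, 0.001]
wrist_force: [0.1, -0.2, -0.3]
gripper_width: 0.0451
finger_force: 41.7
```

Emit:
jog_arm(
  commands=[
    [[0,0,0.4],0],
    [[0,0,0.4],0],
  ],
)

```text
time: 24.1
eef_pos: [0.5418, -0.292, 0.0995]
tool_rot: [0.65, 0.76, 0.0, 0.0]
wrist_force: [0.2, 0.3, -1.9]
gripper_width: 0.0451
finger_force: 41.7
```

```bash
python3 go.py .541 -.2915 .0937
```

```text
t 24.1 pos [ 0.5418 -0.292   0.0995] uv 0.5003 -0.3586 yaw 0.1548 q [-0.49  0.51  0.01  1.07  0.    0.92] w 0.0451 F [ 0.2  0.3 -1.9] 41.703704595565796
shift cm [ 0.07 -0.08  0.58] roll 0.0273
```

Emit:
jog_arm(
  commands=[
    [[0,0,0.4],0],
    [[0,0,0.4],0],
  ],
)

```text
time: 24.35
eef_pos: [0.5413, -0.2919, 0.0946]
tool_rot: [0.65, 0.76, -0.0, -0.0]
wrist_force: [-0.1, 0.2, -1.3]
gripper_width: 0.045
finger_force: 41.7
```

Emit:
jog_arm(
  commands=[
    [[0,0,0.15],0],
    [[0,0,0.15],0],
  ],
)

```text
time: 24.6
eef_pos: [0.5415, -0.292, 0.0936]
tool_rot: [0.65, 0.76, 0.0, 0.0]
wrist_force: [-1.3, 0.4, 5.0]
gripper_width: 0.0454
finger_force: 42.5
```

Contact. Release, rise, and head for the caddy on the pad.

Emit:
jog_arm(
  commands=[
    [[0,0,0],0],
    [[0,0,0],0],
    [[0,0,0],0],
  ],
  hand=0.2,
)

```text
time: 24.98
eef_pos: [0.5415, -0.2919, 0.0933]
tool_rot: [0.65, 0.76, 0.0, -0.0]
wrist_force: [0.2, -0.2, -0.1]
gripper_width: 0.0682
finger_force: 0.0
```

Emit:
jog_arm(
  commands=[
    [[0,0,-5],0],
    [[0,0,-10],0],
    [[0,0,-15],0],
    [[0,0,-17],0.03],
    [[0,0,-17],0.03],
  ],
)

```text
time: 25.6
eef_pos: [0.5422, -0.2923, 0.2647]
tool_rot: [0.662, 0.75, 0.0, 0.001]
wrist_force: [-0.4, 0.1, -0.6]
gripper_width: 0.0685
finger_force: 0.0
```

```bash
python3 go.py .4563 .2575 .265;  python3 - <<'E'
from h import *
Z0=np.zeros((480,640),bool)
c=cam("wrist"); im=env.grab_frame("wrist")[:,:,::-1].copy()
L=env.silhouettes("tin","wrist"); print([(d["conf"],d["pixel"]) for d in L])
if L: print(fit("tin",.068,[(c,L[0]["mask"],Z0)],[.541,-.292,.15]))
cv2.imwrite("pics/w8.png",im)
E
```

```text
t 25.6 pos [ 0.5422 -0.2923  0.2647] uv 0.5006 -0.3589 yaw 0.1247 q [-0.49  0.46  0.36  1.46 -0.    0.95] w 0.0685 F [-0.4  0.1 -0.6] 0.0
shift cm [55.62 -1.68 -0.12] roll -0.0028
[(0.91, [321.3, 212.6])]
(array([ 0.54202748, -0.29081804,  0.16066609]), np.float64(0.035873472690582275))
```

View pics/w8.png

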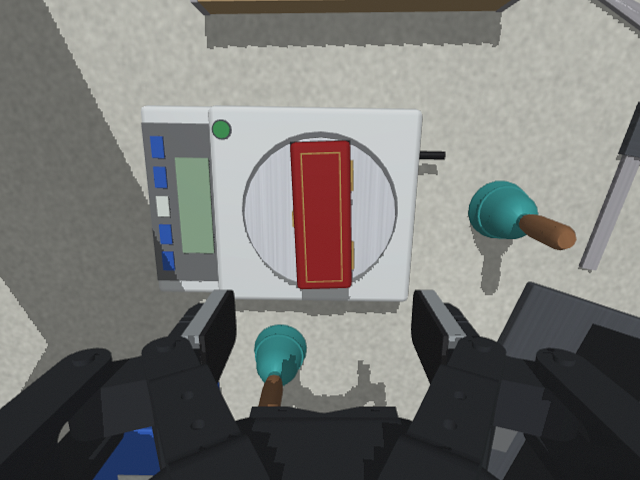

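The tin lies flat, lid up, in the middle of the pan at (321,213). Back to the caddy.

Emit:
jog_arm(
  commands=[
    [[6.2,-0.2,0],0],
    [[12.4,-0.4,0],0],
    [[18.6,-0.6,0],0],
    [[24.8,-0.8,0],0],
    [[31,-1,0],0],
  ],
)

```text
time: 26.32
eef_pos: [0.4918, 0.0162, 0.262]
tool_rot: [0.662, 0.75, -0.001, -0.001]
wrist_force: [0.5, -0.1, -0.3]
gripper_width: 0.068
finger_force: 0.0
```

Emit:
jog_arm(
  commands=[
    [[6,-0.2,0],0],
    [[12,-0.4,0],0],
    [[18,-0.6,0],0],
    [[24.6,-0.7,0],0],
    [[24.6,-0.7,0],0],
  ],
)

```text
time: 26.95
eef_pos: [0.4539, 0.2607, 0.2616]
tool_rot: [0.66, 0.751, -0.001, -0.001]
wrist_force: [0.0, -0.8, -0.3]
gripper_width: 0.0682
finger_force: 0.0
```

```bash
python3 go.py .4563 .2575 .1355;  python3 - <<'E'
from h import *
Z0=np.zeros((480,640),bool)
c=cam("wrist"); im=env.grab_frame("wrist")
L=env.silhouettes("caddy","wrist"); print([(d["conf"],d["pixel"]) for d in L])
if L: print(fit("caddy",.015,[(c,L[0]["mask"],Z0)],[.456,.257,.13]))
E
```

```text
t 26.95 pos [0.4539 0.2607 0.2616] uv 0.4834 0.2009 yaw 0.1298 q [0.52 0.26 0.06 1.37 0.   1.96] w 0.0682 F [ 0.  -0.8 -0.3] 0.0
shift cm [-0.35  0.23 12.6 ] roll 0.0023
[(0.78, [322.6, 225.5])]
(array([0.45531391, 0.25269448, 0.11196122]), np.float64(0.03258854150772095))
```

Emit:
jog_arm(
  commands=[
    [[-0.35,0.2,4],0],
    [[-0.35,0.2,7],0],
    [[-0.35,0.2,7],0],
  ],
)

```text
time: 27.42
eef_pos: [0.4569, 0.2523, 0.1914]
tool_rot: [0.662, 0.749, -0.002, -0.001]
wrist_force: [-0.4, 0.1, 0.4]
gripper_width: 0.0682
finger_force: 0.0
```

```bash
python3 go.py .4563 .2572 .1355
```

```text
t 27.425 pos [0.4569 0.2523 0.1914] uv 0.4853 0.1922 yaw 0.123 q [ 0.5   0.28 -0.09  1.2  -0.    1.95] w 0.0682 F [-0.4  0.1  0.4] 0.0
shift cm [0.5  0.02 5.59] roll -0.0045
```

Emit:
jog_arm(
  commands=[
    [[0.3,0,3],0],
    [[0.3,0,5.5],0],
    [[0.3,0,5.5],0],
  ],
)

```text
time: 27.8
eef_pos: [0.4573, 0.2564, 0.1383]
tool_rot: [0.662, 0.75, -0.001, -0.0]
wrist_force: [-0.2, -0.2, 0.7]
gripper_width: 0.0686
finger_force: 0.0
```

Emit:
jog_arm(
  commands=[
    [[0,0,0],0],
    [[0,0,0],0],
    [[0,0,0],0],
    [[0,0,0],0],
  ],
  hand=1,
  newtons=40,
)

```text
time: 28.3
eef_pos: [0.4583, 0.2577, 0.1401]
tool_rot: [0.662, 0.75, 0.001, 0.0]
wrist_force: [-2.9, -0.8, 10.8]
gripper_width: 0.0385
finger_force: 39.0
```

Emit:
jog_arm(
  commands=[
    [[0,0,-1],0],
    [[0,0,-4],0],
    [[0,0,-9],0],
    [[0,0,-12.5],0],
    [[0,0,-12.5],0],
  ],
)

```text
time: 28.92
eef_pos: [0.4586, 0.2579, 0.2666]
tool_rot: [0.662, 0.75, 0.002, 0.001]
wrist_force: [-0.2, 0.1, -3.4]
gripper_width: 0.0381
finger_force: 41.1
```

```bash
python3 - <<'E'
u,v=.5355,-.0955;print(u*.9919-v*.1272,u*.1272+v*.9919)
u,v=.5355,-.0175;print(u*.9919-v*.1272,u*.1272+v*.9919)
E
python3 go.py .5433 -.0266 .265
```

```text
0.54331005 -0.026610850000000005
0.5333884499999999 0.05075734999999999
t 28.925 pos [0.4586 0.2579 0.2666] uv 0.4877 0.1975 yaw 0.1247 q [ 0.51  0.26  0.07  1.38 -0.    1.96] w 0.0381 F [-0.2  0.1 -3.4] 41.10115706920624
shift cm [-29.29   4.86   0.13] roll -0.0028
```

Emit:
jog_arm(
  commands=[
    [[-6,1,0],0],
    [[-12,2,0],0],
    [[-18,3,0],0],
    [[-24,4,0],0],
    [[-29.3,4.8,0],0],
  ],
)

```text
time: 29.55
eef_pos: [0.5415, -0.0296, 0.2627]
tool_rot: [0.662, 0.75, -0.0, -0.0]
wrist_force: [0.9, 1.1, -2.7]
gripper_width: 0.0384
finger_force: 40.8
```

Emit:
jog_arm(
  commands=[
    [[0,0,3],0],
    [[0,0,6],0],
    [[0,0,6],0],
  ],
)

```text
time: 29.92
eef_pos: [0.5399, -0.0275, 0.2012]
tool_rot: [0.662, 0.75, -0.001, -0.002]
wrist_force: [-0.2, -0.4, -0.8]
gripper_width: 0.038
finger_force: 41.0
```

```bash
python3 go.py .5433 -.0266 .137
python3 - <<'E'
from h import *
c=cam("wrist"); im=env.grab_frame("wrist")[:,:,::-1].copy()
for v,col in((-.0955,(255,255,0)),(-.0175,(255,0,255))):
    u=.5361; x,y=u*.9919-v*.1272,u*.1272+v*.9919
    for a in np.int32(proj(place(box(.08,.08,.014,.014),x,y,.1275,.005),c)): cv2.circle(im,tuple(map(int,a)),3,col,1)
cv2.imwrite("pics/w9.png",im)
E
```

```text
t 29.925 pos [ 0.5399 -0.0275  0.2012] uv 0.5321 -0.0959 yaw 0.1245 q [-0.05  0.31 -0.02  1.24  0.    1.4 ] w 0.038 F [-0.2 -0.4 -0.8] 41.022682785987854
shift cm [0.04 0.37 6.41] roll -0.003
```

View pics/w9.png

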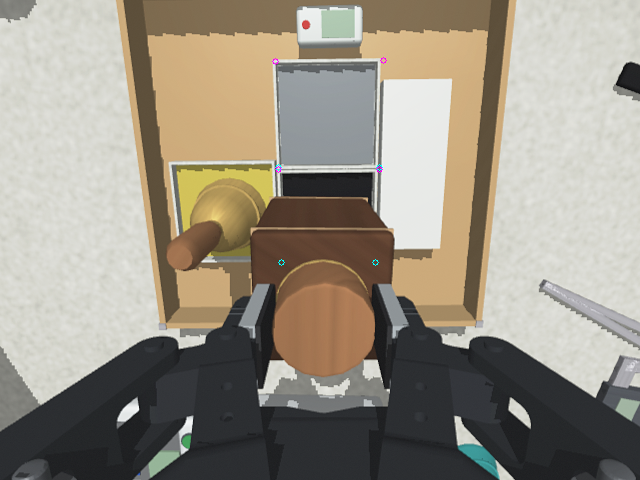

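The wrist view shows the overlay corners at (276,62), (380,168) and (281,262) matching the grey and black boxes to about 2 px. The caddy is upright above its box. I lower it.

Emit:
jog_arm(
  commands=[
    [[0.05,0.3,2],0],
    [[0.05,0.3,4],0],
    [[0.05,0.3,4],0],
  ],
)

```text
time: 30.35
eef_pos: [0.5442, -0.0263, 0.1635]
tool_rot: [0.662, 0.75, -0.0, -0.0]
wrist_force: [0.2, 0.5, -2.3]
gripper_width: 0.0381
finger_force: 41.1
```

```bash
python3 go.py .5430 -.0266 .137
```

```text
t 30.35 pos [ 0.5442 -0.0263  0.1635] uv 0.5365 -0.0953 yaw 0.1251 q [-0.05  0.33 -0.09  1.15 -0.    1.4 ] w 0.0381 F [ 0.2  0.5 -2.3] 41.087411642074585
shift cm [-0.01 -0.12  2.65] roll -0.0024
```

Emit:
jog_arm(
  commands=[
    [[0,-0.1,1.2],0],
    [[0,-0.1,2.1],0],
    [[0,-0.1,2.1],0],
  ],
)

```text
time: 30.72
eef_pos: [0.5432, -0.0266, 0.1418]
tool_rot: [0.662, 0.75, -0.0, -0.0]
wrist_force: [-0.4, -0.3, -2.4]
gripper_width: 0.0381
finger_force: 41.2
```

Emit:
jog_arm(
  commands=[
    [[0,0,0.35],0],
    [[0,0,0.35],0],
  ],
)

```text
time: 30.98
eef_pos: [0.5435, -0.0266, 0.1388]
tool_rot: [0.662, 0.75, -0.0, -0.0]
wrist_force: [-0.1, -0.4, -2.0]
gripper_width: 0.0383
finger_force: 41.2
```

Emit:
jog_arm(
  commands=[
    [[0,0,0.15],0],
    [[0,0,0.15],0],
  ],
)

```text
time: 31.22
eef_pos: [0.5437, -0.0266, 0.1376]
tool_rot: [0.662, 0.75, 0.0, 0.0]
wrist_force: [-0.7, 0.8, 0.1]
gripper_width: 0.0386
finger_force: 41.6
```

Contact begins at the expected height (foam floor), so one small step, then release.

Emit:
jog_arm(
  commands=[
    [[0,0,0.08],0],
    [[0,0,0.08],0],
  ],
)

```text
time: 31.48
eef_pos: [0.5437, -0.0265, 0.1374]
tool_rot: [0.662, 0.75, 0.0, 0.0]
wrist_force: [-4.9, 2.4, 12.4]
gripper_width: 0.0386
finger_force: 42.7
```

Emit:
jog_arm(
  commands=[
    [[0,0,0],0],
    [[0,0,0],0],
    [[0,0,0],0],
  ],
  hand=0.25,
)

```text
time: 31.85
eef_pos: [0.5435, -0.0267, 0.1364]
tool_rot: [0.662, 0.75, -0.0, -0.0]
wrist_force: [0.6, 0.1, 0.0]
gripper_width: 0.0638
finger_force: 0.0
```

Emit:
jog_arm(
  commands=[
    [[0,0,-4],0],
    [[0,0,-8],0],
    [[0,0,-12.6],0],
    [[6,-0.5,-12.6],0],
    [[12,-1,-12.6],0],
  ],
)

```text
time: 32.48
eef_pos: [0.5186, 0.0921, 0.2629]
tool_rot: [0.662, 0.749, 0.0, 0.0]
wrist_force: [1.0, 0.5, -0.2]
gripper_width: 0.0636
finger_force: 0.0
```

```bash
python3 go.py .4671 .3485 .265
```

```text
t 32.475 pos [0.5186 0.0921 0.2629] uv 0.5261 0.0254 yaw 0.1228 q [0.18 0.27 0.07 1.37 0.   1.62] w 0.0636 F [ 1.   0.5 -0.2] 0.0
shift cm [26.08 -1.97 -0.21] roll -0.0047
```

Emit:
jog_arm(
  commands=[
    [[6,-0.4,0],0],
    [[12,-0.9,0],0],
    [[18,-1.4,0],0],
    [[24,-1.8,0],0],
    [[26,-2,0],0],
  ],
)

```text
time: 33.1
eef_pos: [0.4654, 0.3495, 0.262]
tool_rot: [0.661, 0.751, -0.0, -0.0]
wrist_force: [1.1, -0.9, 0.2]
gripper_width: 0.064
finger_force: 0.0
```

Emit:
jog_arm(
  commands=[
    [[0,0,3],0],
    [[0,0,6],0],
    [[0,0,6],0],
  ],
)

```text
time: 33.48
eef_pos: [0.4657, 0.3455, 0.2009]
tool_rot: [0.662, 0.75, -0.002, -0.0]
wrist_force: [0.4, -0.5, -0.1]
gripper_width: 0.064
finger_force: 0.0
```

```bash
python3 go.py .4671 .3485 .1325
```

```text
t 33.475 pos [0.4657 0.3455 0.2009] uv 0.5059 0.2834 yaw 0.1242 q [ 0.64  0.39  0.09  1.27 -0.    2.08] w 0.064 F [ 0.4 -0.5 -0.1] 0.0
shift cm [0.3  0.2  6.84] roll -0.0033
```

Emit:
jog_arm(
  commands=[
    [[0.2,0.1,3.5],0],
    [[0.2,0.1,6.7],0],
    [[0.2,0.1,6.7],0],
  ],
)

```text
time: 33.85
eef_pos: [0.4668, 0.348, 0.1351]
tool_rot: [0.662, 0.75, -0.001, -0.0]
wrist_force: [0.5, -0.5, 0.5]
gripper_width: 0.0643
finger_force: 0.0
```

Emit:
jog_arm(
  commands=[
    [[0,0,0],0],
    [[0,0,0],0],
    [[0,0,0],0],
    [[0,0,0],0],
  ],
  hand=1,
  newtons=40,
)

```text
time: 34.35
eef_pos: [0.4681, 0.3494, 0.1377]
tool_rot: [0.662, 0.75, 0.002, 0.0]
wrist_force: [-2.8, -0.7, 9.3]
gripper_width: 0.0306
finger_force: 38.7
```

Emit:
jog_arm(
  commands=[
    [[0,0,-1],0],
    [[0,0,-4],0],
    [[0,0,-9],0],
    [[0,0,-13],0],
    [[0,0,-13],0],
  ],
)

```text
time: 34.98
eef_pos: [0.4683, 0.3495, 0.2694]
tool_rot: [0.662, 0.75, 0.003, 0.001]
wrist_force: [-0.2, 0.9, -3.7]
gripper_width: 0.0313
finger_force: 40.1
```

```bash
python3 go.py .5330 .0508 .265
```

```text
t 34.975 pos [0.4683 0.3495 0.2694] uv 0.5089 0.2871 yaw 0.1247 q [ 0.64  0.39  0.26  1.43 -0.    2.09] w 0.0313 F [-0.2  0.9 -3.7] 40.1307921577245
shift cm [-30.45   2.7    0.37] roll -0.0028
```

Emit:
jog_arm(
  commands=[
    [[-6,0.5,0],0],
    [[-12,1,0],0],
    [[-18,1.6,0],0],
    [[-24,2.1,0],0],
    [[-30.4,2.7,0],0],
  ],
)

```text
time: 35.6
eef_pos: [0.5311, 0.0503, 0.2651]
tool_rot: [0.662, 0.75, -0.0, -0.0]
wrist_force: [0.7, 0.2, -3.4]
gripper_width: 0.0309
finger_force: 40.2
```

Emit:
jog_arm(
  commands=[
    [[0,0,3],0],
    [[0,0,6],0],
    [[0,0,6],0],
  ],
)

```text
time: 35.98
eef_pos: [0.5298, 0.0519, 0.2035]
tool_rot: [0.662, 0.75, -0.002, -0.002]
wrist_force: [0.8, 0.1, -3.1]
gripper_width: 0.0309
finger_force: 40.2
```

```bash
python3 go.py .5330 .0508 .1347
python3 - <<'E'
from h import *
c=cam("wrist"); im=env.grab_frame("wrist")[:,:,::-1].copy()
for v,col in((-.0955,(255,255,0)),(-.0175,(255,0,255))):
    u=.5361; x,y=u*.9919-v*.1272,u*.1272+v*.9919
    for a in np.int32(proj(place(box(.08,.08,.014,.014),x,y,.1275,.005),c)): cv2.circle(im,tuple(map(int,a)),3,col,1)
cv2.imwrite("pics/w10.png",im)
E
```

```text
t 35.975 pos [0.5298 0.0519 0.2035] uv 0.5321 -0.0159 yaw 0.1244 q [ 0.1   0.3  -0.04  1.24  0.    1.54] w 0.0309 F [ 0.8  0.1 -3.1] 40.2448470890522
shift cm [-0.15  0.33  6.88] roll -0.0031
```

View pics/w10.png

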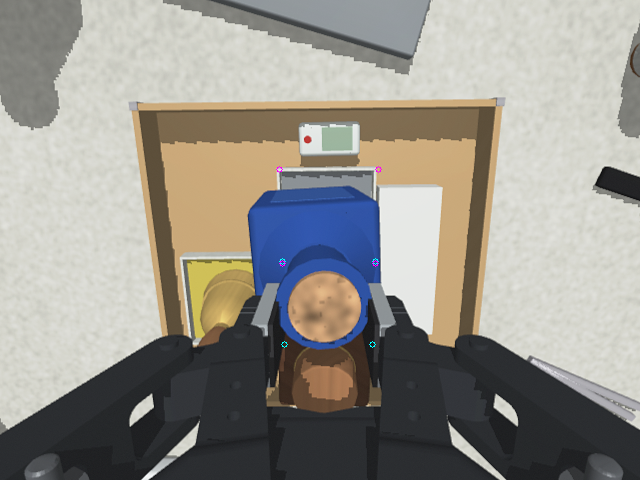

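The wrist view shows the flask upright over the grey box, whose overlay corners (279,170) and (378,170) match. The caddy stands in its box behind at (322,375). I lower the flask.

Emit:
jog_arm(
  commands=[
    [[-0.05,0.25,2],0],
    [[-0.05,0.25,4],0],
    [[-0.05,0.25,4],0],
  ],
)

```text
time: 36.4
eef_pos: [0.5337, 0.0522, 0.1657]
tool_rot: [0.662, 0.75, -0.0, -0.0]
wrist_force: [0.6, -0.4, -3.0]
gripper_width: 0.0308
finger_force: 40.3
```

```bash
python3 go.py .5330 .0508 .1347
```

```text
t 36.4 pos [0.5337 0.0522 0.1657] uv 0.536 -0.0161 yaw 0.1252 q [ 0.1   0.32 -0.11  1.15 -0.    1.54] w 0.0308 F [ 0.6 -0.4 -3. ] 40.289087081328034
shift cm [-0.13 -0.09  3.1 ] roll -0.0023
```

Emit:
jog_arm(
  commands=[
    [[-0.13,-0.08,1.5],0],
    [[-0.13,-0.08,2.6],0],
    [[-0.13,-0.08,2.6],0],
  ],
)

```text
time: 36.78
eef_pos: [0.5329, 0.0506, 0.1388]
tool_rot: [0.662, 0.75, -0.0, -0.0]
wrist_force: [-0.3, 0.1, -2.1]
gripper_width: 0.0305
finger_force: 40.3
```

Emit:
jog_arm(
  commands=[
    [[0,0,0.3],0],
    [[0,0,0.3],0],
  ],
)

```text
time: 37.02
eef_pos: [0.5334, 0.0507, 0.1366]
tool_rot: [0.662, 0.75, 0.0, 0.0]
wrist_force: [-0.1, -0.8, -3.2]
gripper_width: 0.031
finger_force: 40.3
```

Emit:
jog_arm(
  commands=[
    [[0,0,0.2],0],
    [[0,0,0.2],0],
  ],
)

```text
time: 37.28
eef_pos: [0.534, 0.0504, 0.1356]
tool_rot: [0.662, 0.75, 0.001, 0.001]
wrist_force: [-2.4, -2.9, 9.7]
gripper_width: 0.0307
finger_force: 40.9
```

Contact at the expected height. Release and retreat.

Emit:
jog_arm(
  commands=[
    [[0,0,0],0],
    [[0,0,0],0],
    [[0,0,0],0],
  ],
  hand=0.25,
)

```text
time: 37.65
eef_pos: [0.5334, 0.0507, 0.1345]
tool_rot: [0.662, 0.75, 0.0, 0.0]
wrist_force: [-0.5, 0.0, -0.1]
gripper_width: 0.0638
finger_force: 0.0
```

Emit:
jog_arm(
  commands=[
    [[0,0,-4],0],
    [[0,0,-8],0],
    [[0,0,-13],0],
    [[-3,-6,-15],0],
    [[-5,-8,-15],0],
  ],
)

```text
time: 38.28
eef_pos: [0.4594, -0.0095, 0.2861]
tool_rot: [0.661, 0.75, 0.001, 0.001]
wrist_force: [-0.4, 0.0, -0.8]
gripper_width: 0.0641
finger_force: 0.0
```

Run:
```python
from h import *
cv2.imwrite("pics/w11.png",env.grab_frame("wrist")[:,:,::-1])
s=env.grab_frame("side")[150:400,180:430]; cv2.imwrite("pics/s2.png",cv2.resize(s,None,fx=2.4,fy=2.4)[:,:,::-1])
```

```text
(no output)
```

View pics/w11.png

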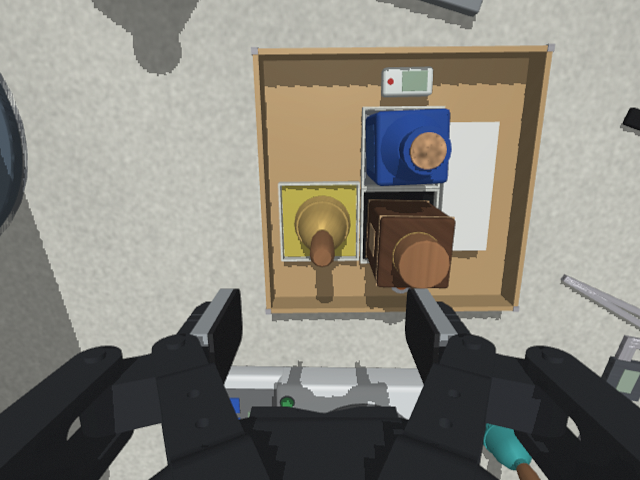

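View pics/s2.png

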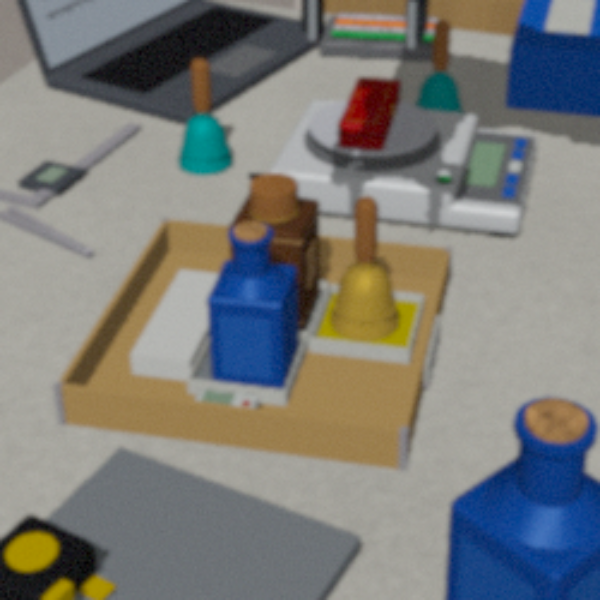

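The bell (320,220), caddy (415,245) and flask (408,145) all stand upright in their own boxes. The tin lies on the pan, at (370,113) in the side crop. Handing in.

```bash
python3 -c "
from bench import env
print(env.sign_off())"
```

```text
the job is handed in; nothing more can be done
None
```

The job is done and handed in at about 38 s: the bell, caddy and flask stand upright in their own boxes, and the tin lies flat, lid up, in the middle of the balance pan.

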